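# Put the tall objectives away in the divided tray

## Robot

A 7-joint arm with a two-finger parallel gripper is mounted at the origin on the work surface. World frame = base frame: x ahead of the robot, y to its left, z up, the work surface at z = 0. Lengths are in m, angles in rad, forces in N, time in s.
With the tool pointing down it reaches from about 0.35 to 0.9 m from the base axis. Payload 8.1 kg.
Tool frame: the origin (TCP) lies midway between the tips of the shut fingers; the grasp point (between the pads) lies behind it (arm.tcp_to_grasp is the z of the grasp point in the tool frame, in m); z points along the fingers, y is the line along which they close (so a half turn about z gives the same grasp; the last joint's range is limited). The gripper opens to 92 mm and grips with 3 to 60 N. Pads are 19 mm wide; open, the fingers measure 130 mm over their backs; the gripper's body (75 mm by 190 mm) begins 47 mm behind the grasp point.
Start: joints at [-1.301, 0.434, 0.025, 1.573, -0.012, 1.134, -0.075], TCP at [0.228, 0.582, 0.227] pointing down, gripper open.
Joint ranges: [-2.62, 2.62], [-0.44, 2.09], [-1.27, 1.32], [0.08, 2.57], [-1.32, 4.46], [0.12, 2], [-2.74, 2.74]. Speed limits (rad/s): [2.22, 2.22, 3.01, 3.01, 3.14, 3.14, 3.14].

## Interface

Orientations are given as a rotation vector (axis times angle).
In Python, from cell import readout, vision, arm gives the robot as it stands.
- The arm moves only by the tool carry_out, never from a script. Its argument "increments" is one flat list of numbers, 6 for each row, row after row: the shift along the world's x, y, z in mm, then the turn, a rotation vector about the world's x, y, z in rad. In form: [tx, ty, tz, wx, wy, wz, tx, ty, tz, wx, wy, wz, ...]. A call has 1 to 20 rows; each row shifts and turns the commanded pose from where the row before left it; what a row does not reach is not made up. A row lasts 1/8 s, in which the tool goes at most 62.5 mm and 10.7 degrees, less where a joint would pass 70% of its speed; a pose out of reach is approached as far as the arm can. A call with a gripper value outside its range is refused whole. "grip" is the closure, from 0 (fully open) to 1 (shut), set as the call begins (left out, the last holds). The fingers move at their own pace and stop on an object; "newtons" is the grip in N (left out, the last holds). Time passes only in rows, so rows that do not move let the fingers close. It gives the time, the measured TCP pose, the force, the opening and the grip force at its end, in the units of the state.
- readout.observe(): the state, without advancing time (a new reading comes with each control period).
- vision.get_image(name): name is "scene" or "top"; returns the picture (400x640x3 uint8, red, green, blue); there is no depth.
- vision.calibration(name): a dict with "fov_y" (degrees; the focal length in pixels is half the picture's height over the tangent of half this angle, whatever the lens; pixels are square), "cx", "cy" (the principal point, pixels), "pose" (4x4, takes a point from camera to world coordinates). Camera axes: x right, y up, looking along -z (the intrinsics and any distortion apply to the point x, -y, -z); pixel columns grow to the right and rows downward; lengths in m; the calibration is good to about 2 mm. A picture is of the moment at which its call begins. calibration takes no time and is no camera call.
- arm.sign_off(): hands the job in; it is judged then, once.
The state is a dict: "clock": time; "joints": joint angles; "dq": joint speeds; "joint_efforts": joint torques, N m; "position": TCP position; "ee_rot": TCP orientation; "force": force on the tool from outside, world axes, zero at the start; "ft_torque": the same for the moment, N m; "width": opening from 0.0 (shut) to 1.0 (fully open); "gripper_force": force on a finger pad.
Only numpy, scipy, OpenCV 4.12 (cv2) and the standard library are available. Lean on these libraries where they do the work, as an engineer would, in place of code of your own. Each camera call takes 0.05 s, during which the arm holds its last target. There are 200 camera calls.

## Task

Put the two tall microscope objectives away in the blue divided tray: stand each one upright, nose up, on the floor of an empty cell of its own (either one in either empty cell). Set them down gently, without dropping them or knocking them over.

Things in the scene. Friction and masses are not known exactly. Their poses are not given: they have to be found in the camera images.
- tall_a_mid (a point): centre (half-way up) of one tall objective: loose aluminium barrel, diameter 36 mm, height 96 mm, about 0.25 kg, black ring 62-72 mm up, straight to 78 mm, then a cone to a 22 mm nose. It stands nose up on the table, its base 48 mm below this point; z along the barrel, up. Grip it from above at this point or up to 15 mm higher
- tall_b_mid (a point): centre (half-way up) of the other, equal tall objective, standing likewise with its base 48 mm below. Bystanders that are not to be packed: a plain steel cylinder 70 mm high and a short objective 26 mm high. Neighbours stand at least 85 mm apart along x and 130 mm along y, centre to centre
- seat1_top (a point): centre of one empty cell, on top of the black rubber disc (diameter 56 mm) on its floor, 6 mm above the table; x, y along the walls, z up. The blue tray is fixed, 164 x 164 mm: 2 x 2 cells of 76 x 76 mm, 80 mm between centres, 4 mm walls whose top is 24 mm above this point. The other two cells hold short objectives, level with the walls' top
- seat2_top (a point): centre of the other empty cell of the same tray, likewise on top of its rubber disc; it may be next to the first (80 mm away) or diagonally opposite (113 mm)
There are look-alikes about, which are no part of the job. Leave any green, orange or turquoise look-alike of the part that bears seat2_top alone.

How it is judged:
By the outcome, as a careful person would: the job done as asked, in the order asked, and still so for the second after the job is handed in, with the robot touching nothing.
It also fails if it takes over 64 s, if anything falls off the work surface, if the arm or the gripper's body presses on something with over 40 N, if the wrist force passes 120 N, or if a joint passes its speed limit or range.

## Working session

There is one attempt and no reset: what is moved stays moved. The work goes in short steps, Python scripts to look and compute and a tool call to move; the robot and the scene stay as the last step left them, time stands still between calls to the robot, and variables do not carry over. Pictures are saved under pics/ and viewed, at most 10 in all, crops included, and the job is handed in when it is done.

Besides the shell and the picture viewer there is one more tool, called as name(argument=value, ...) on one line, values as JSON. carry_out: Moves the arm, as the interface text tells. Its arguments: {"type":"object","properties":{"increments":{"type":"array","items":{"type":"number"}},"grip":{"type":"number"},"newtons":{"type":"number"}},"required":["increments"]}

```bash
ls; mkdir -p pics; python3 - <<'E'
from cell import readout, vision, arm
import cv2
for n in("scene","top"):
    cv2.imwrite(f"pics/{n}0.png",vision.get_image(n)[:,:,::-1]); print(n,vision.calibration(n))
print(readout.observe(), arm.tcp_to_grasp)
E
```

```text
pics
scene {'fov_y': 53.97489988228038, 'cx': 318.1128052172393, 'cy': 200.03972731637782, 'pose': array([[ 0.36894573, -0.51154208,  0.77601788,  1.22196715],
       [ 0.92942663,  0.19701232, -0.31201329, -0.34430095],
       [ 0.00672285,  0.83636765,  0.54812768,  0.54860413],
       [ 0.        ,  0.        ,  0.        ,  1.        ]])}
top {'fov_y': 56.19709632291288, 'cx': 329.2628465970387, 'cy': 199.15054345170628, 'pose': array([[ 0.02697411,  0.99391754, -0.10677229,  0.41612953],
       [-0.99918609,  0.03001242,  0.02695187, -0.05341298],
       [ 0.02999243,  0.10595838,  0.99391814,  0.85828846],
       [ 0.        ,  0.        ,  0.        ,  1.        ]])}
{'clock': 0.1, 'joints': array([-1.30060021,  0.435137  ,  0.02496107,  1.5739864 , -0.01161607,
        1.13401688, -0.07511605]), 'dq': array([ 0.00010271, -0.00250225,  0.00179365, -0.00264854,  0.00216023,
        0.00212356, -0.00075633]), 'joint_efforts': array([ 3.95325740e-03, -6.69127750e+01,  9.88452137e-01, -3.15143466e+01,
       -6.04677550e-02,  3.74454609e-02,  5.70103487e-05]), 'position': array([0.22750929, 0.58163127, 0.22604106]), 'ee_rot': array([-5.82297692e-01, -3.08699942e+00,  2.18989823e-03]), 'force': array([-0.47542616,  0.08271983,  0.30781036]), 'ft_torque': array([0.02599876, 0.01793855, 0.04591286]), 'gripper_force': 0.0, 'width': 0.9998492117090568} -0.0188
```

View pics/scene0.png

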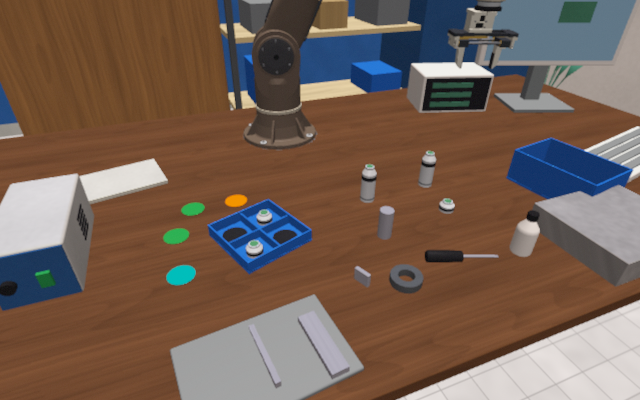

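View pics/top0.png

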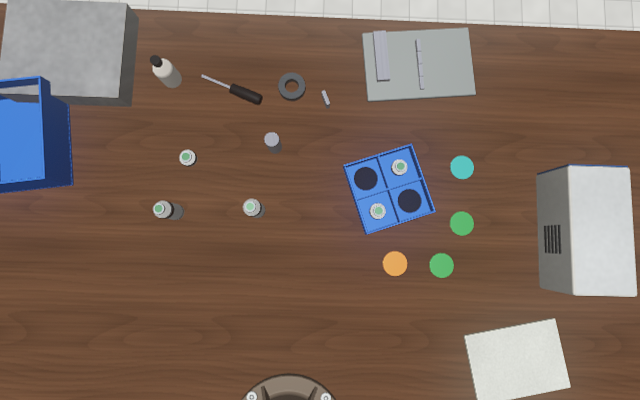

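The top view shows tall objectives at about (252,208) and (163,209), the short one at (187,157) and the steel cylinder at (272,140). The tray's empty dark discs are at (366,178) and (409,201), and the flat look-alike discs at (461,167), (461,223), (441,265) and (395,264). In the scene view, the barrels with black rings at (369,183) and (427,168) are the tall ones. The tray's empty cells there are at (236,234) and (286,237).

```bash
cat > h.py <<'E'
import numpy as np, cv2
from cell import vision
def ray(n,uv):
    c=vision.calibration(n); f=200/np.tan(np.radians(c["fov_y"]/2)); P=c["pose"]
    d=P[:3,:3]@np.array([(uv[0]-c["cx"])/f,-(uv[1]-c["cy"])/f,-1.]); return P[:3,3],d/np.linalg.norm(d)
def plane(n,uv,z):
    o,d=ray(n,uv); return o+d*(z-o[2])/d[2]
def tri(a,b):
    A=np.zeros((3,3));r=np.zeros(3)
    for o,d in(ray("top",a),ray("scene",b)):
        M=np.eye(3)-np.outer(d,d);A+=M;r+=M@o
    p=np.linalg.solve(A,r); return p,[np.linalg.norm(np.cross(p-o,d)) for o,d in(ray("top",a),ray("scene",b))]
def blobs(m,amin,amax):
    n,_,s,c=cv2.connectedComponentsWithStats(m.astype(np.uint8))
    return [(c[i].round(2),s[i,4]) for i in range(1,n) if amin<=s[i,4]<=amax]
E
python3 - <<'E'
from h import *
t=cv2.imread("pics/top0.png");s=cv2.imread("pics/scene0.png")
def prep(i):
    h=cv2.cvtColor(i,cv2.COLOR_BGR2HSV).astype(int);return h[...,0],h[...,1],h[...,2]
H,S,V=prep(t)
g=(H>40)&(H<85)&(S>40)
print("green top",blobs(g,5,200))
H2,S2,V2=prep(s)
g2=(H2>40)&(H2<85)&(S2>40)
print("green scene",[b for b in blobs(g2,3,120) if b[0][1]>130])
blk=(V<60); blk[:, :340]=0; blk[:,440:]=0; blk[:140]=0; blk[240:]=0
for c,a in blobs(blk,200,900): print("disc",c,a,plane("top",c,.006))
blue=((H>100)&(H<125)&(S>120)).astype(np.uint8); blue[:, :340]=0; blue[:,440:]=0;blue[:140]=0;blue[240:]=0
pts=cv2.findNonZero(blue); r=cv2.minAreaRect(pts); b=cv2.boxPoints(r); print(b)
w=np.array([plane("top",p,.03) for p in b]); print(w, w.mean(0)); 
for i in range(4): d=w[(i+1)%4]-w[i]; print(np.linalg.norm(d),np.degrees(np.arctan2(d[1],d[0])))
a=cv2.resize(t[130:245,145:285],None,fx=4,fy=4,interpolation=3); b=cv2.resize(s[140:260,340:480],None,fx=4,fy=4,interpolation=3)
o=np.zeros((480,800,3),np.uint8); A=cv2.resize(a,(400,329));B=cv2.resize(b,(400,343)); o[:329,:400]=A;o[:343,400:]=B; 
cv2.imwrite("pics/crop1.png",o[:345]); cv2.imwrite("pics/crop2.png",np.hstack([cv2.resize(t[140:240,340:440],(400,400),interpolation=3),cv2.resize(s[185:285,205:315],(400,364),interpolation=3)[:400] if 0 else cv2.resize(s[180:280,210:310],(400,400),interpolation=3)]))
E
```

```text
green top [(array([185.24, 156.02]), np.int32(46)), (array([400.16, 165.73]), np.int32(44)), (array([249.67, 206.  ]), np.int32(42)), (array([158., 208.]), np.int32(45)), (array([378.24, 210.07]), np.int32(46))]
green scene [(array([430., 152.]), np.int32(13)), (array([369.21, 165.21]), np.int32(14)), (array([447.45, 200.15]), np.int32(20)), (array([263.62, 211.62]), np.int32(21)), (array([253.32, 242.91]), np.int32(34)), (array([191., 280.]), np.int32(3)), (array([178., 285.]), np.int32(3))]
[[342.00006 165.00002]
 [411.90002 141.70003]
 [435.10004 211.3    ]
 [365.20007 234.59999]]
[[ 0.58318154 -0.10243371  0.03      ]
 [ 0.64230556 -0.26049694  0.03      ]
 [ 0.48494424 -0.31326818  0.03      ]
 [ 0.42878906 -0.15737772  0.03      ]] [ 0.5348051  -0.20839414  0.03      ]
0.16875910524947998 -69.49154182415452
0.16597405880888416 -161.46108100899812
0.1656962269504369 109.81013855980248
0.1638776460280908 19.58923957444552
```

View pics/crop1.png

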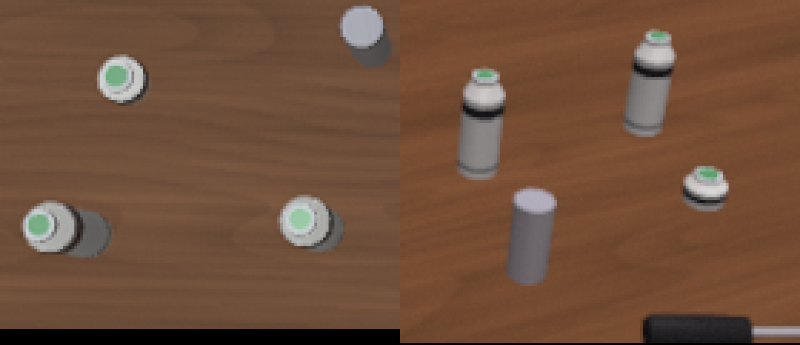

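View pics/crop2.png

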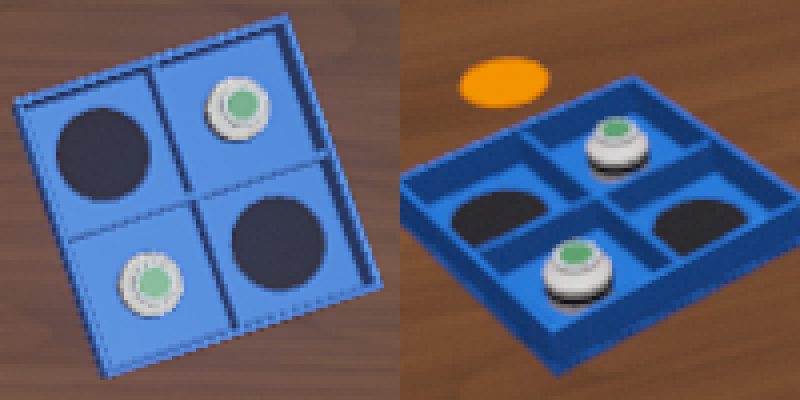

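The crops confirm it. The tall barrels (ring and cone) are at top (250,206) and (158,208). The grey cylinder has no nose and the short one has no barrel. The tray is the blue one, with black discs in two diagonal cells at top (366,178) and (409,201).

```bash
python3 - <<'E'
from h import *
t=cv2.imread("pics/top0.png");s=cv2.imread("pics/scene0.png")
mx=t.max(2).astype(int)
for c in((366,178),(409,201)):
    print("px",t[c[1],c[0]])
    m=mx<90; k=np.zeros_like(m); y,x=np.mgrid[:400,:640]; m&=np.hypot(x-c[0],y-c[1])<15
    b=max(blobs(m,50,900),key=lambda q:q[1]); print("disc",b,plane("top",b[0],.006).round(4))
for a,b in (((249.67,206.),(369.21,165.21)),((158,208),(430,152))):
    p,e=tri(a,b); print("tri",p.round(4),np.round(e,4),"top96",plane("top",a,.096).round(4),"scene96",plane("scene",b,.096).round(4))
# ring-disk tray consistency with short objectives at z=.03
for c in((400.16,165.73),(378.24,210.07)): print(plane("top",c,.032).round(4))
for c in((253.32,242.91),(263.62,211.62)): print(plane("scene",c,.032).round(4))
print(plane("top",(185.24,156.02),.026),plane("top",(272,140),.07))
E
```

```text
px [73 54 53]
disc (array([365.14, 178.13]), np.int32(396)) [ 0.559  -0.1581  0.006 ]
px [75 57 55]
disc (array([408.97, 200.34]), np.int32(398)) [ 0.5105 -0.2602  0.006 ]
tri [0.4794 0.0878 0.0944] [0.0003 0.0003] top96 [0.4792 0.0871 0.096 ] scene96 [0.4821 0.0866 0.096 ]
tri [0.4699 0.2717 0.0934] [0.0001 0.0001] top96 [0.4697 0.2705 0.096 ] scene96 [0.4741 0.2684 0.096 ]
[ 0.5854 -0.2336  0.032 ]
[ 0.4838 -0.1853  0.032 ]
[ 0.592  -0.2337  0.032 ]
[ 0.4907 -0.1847  0.032 ]
[0.59280327 0.2488108  0.026     ] [0.62456551 0.05139369 0.07      ]
```

carry_out(increments=[11, -14, 0, 0, 0, 0, 22, -28, 0, 0, 0, 0, 22, -28, 0, 0, 0, 0, 22, -28, 0, 0, 0, 0, 22, -28, 0, 0, 0, 0, 22, -28, 0, 0, 0, 0, 22, -28, 0, 0, 0, 0, 22, -28, 0, 0, 0, 0, 22, -28, 0, 0, 0, 0, 22, -28, 0, 0, 0, 0, 22, -28, 0, 0, 0, 0, 12, -16, 0, 0, 0, 0, 0, 0, 0, 0, 0, 0, 0, 0, 0, 0, 0, 0, 0, 0, 0, 0, 0, 0, 0, 0, 0, 0, 0, 0], grip=0, newtons=20)

```text
clock: 2.1
position: [0.4702, 0.2728, 0.2267]
ee_rot: [-0.58, -3.087, -0.0]
force: [0.5, 0.4, -0.2]
width: 1.001
gripper_force: 0.0
```

carry_out(increments=[0, -2, -10, 0, 0, 0, 0, 0, -20, 0, 0, 0, 0, 0, -20, 0, 0, 0, 0, 0, -20, 0, 0, 0, 0, 0, -20, 0, 0, 0, 0, 0, -20, 0, 0, 0, 0, 0, -20, 0, 0, 0, 0, 0, -20, 0, 0, 0, 0, 0, -15, 0, 0, 0, 0, 0, -12, 0, 0, 0, 0, 0, -10, 0, 0, 0, 0, 0, 0, 0, 0, 0, 0, 0, 0, 0, 0, 0])

```text
clock: 3.72
position: [0.471, 0.2702, 0.0401]
ee_rot: [0.582, 3.087, 0.001]
force: [1.0, -0.4, 0.5]
width: 0.997
gripper_force: 0.0
```

```bash
python3 - <<'E'
from h import *
s=vision.get_image("scene")[:,:,::-1]; cv2.imwrite("pics/s1.png",cv2.resize(s[60:220,340:520],(720,640))[:600])
from cell import readout; print(readout.observe()["position"])
E
```

```text
[0.47103053 0.27027909 0.04022057]
```

View pics/s1.png

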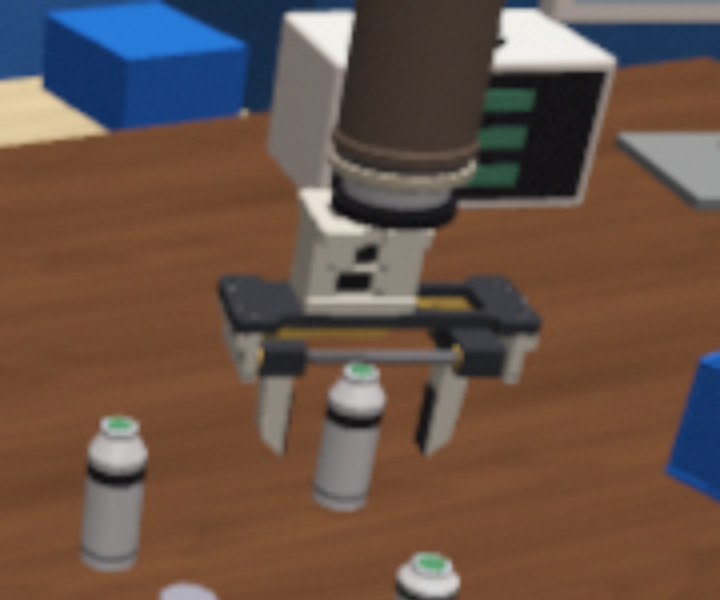

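The open fingers (crop about (270,430) and (437,430)) straddle tall_b at (350,440) nearly centred. I'll close now.

carry_out(increments=[0, 0, 0, 0, 0, 0, 0, 0, 0, 0, 0, 0, 0, 0, 0, 0, 0, 0, 0, 0, 0, 0, 0, 0, 0, 0, 0, 0, 0, 0, 0, 0, 0, 0, 0, 0, 0, 0, 0, 0, 0, 0, 0, 0, 0, 0, 0, 0], grip=1, newtons=20)

```text
clock: 4.78
position: [0.4706, 0.27, 0.0397]
ee_rot: [-0.582, -3.087, 0.0]
force: [0.0, -0.8, 0.6]
width: 0.382
gripper_force: 20.0
```

carry_out(increments=[0, 0, 5, 0, 0, 0, 0, 0, 15, 0, 0, 0, 0, 0, 22, 0, 0, 0, 0, 0, 22, 0, 0, 0, 0, 0, 22, 0, 0, 0, 0, 0, 22, 0, 0, 0, 0, 0, 15, 0, 0, 0, 0, 0, 7, 0, 0, 0, 1, -10, 0, 0, 0, 0, 2, -20, 0, 0, 0, 0, 2, -28, 0, 0, 0, 0, 2, -28, 0, 0, 0, 0, 2, -28, 0, 0, 0, 0, 2, -28, 0, 0, 0, 0, 2, -28, 0, 0, 0, 0, 2, -28, 0, 0, 0, 0, 2, -28, 0, 0, 0, 0, 2, -28, 0, 0, 0, 0, 2, -20, 0, 0, 0, 0, 2, -16, 0, 0, 0, 0])

```text
clock: 7.28
position: [0.4927, -0.0223, 0.1692]
ee_rot: [-0.585, -3.085, 0.001]
force: [-0.6, 0.2, -0.9]
width: 0.383
gripper_force: 20.0
```

```bash
python3 -c "
from cell import readout
print(readout.observe())"
```

```text
{'clock': 7.275, 'joints': array([-0.27104492,  0.28447075,  0.25890775,  1.97730374, -0.09182145,
        0.89221276,  1.23153508]), 'dq': array([ 0.21200316,  0.03417933,  0.04568032, -0.04698313, -0.03131444,
        0.01503283,  0.28282545]), 'joint_efforts': array([ -1.34276289, -50.20506978,   2.8986007 , -27.20243812,
         0.14314701,   0.08682733,  -0.50041744]), 'position': array([ 0.49274724, -0.02229077,  0.16918807]), 'ee_rot': array([-5.85349815e-01, -3.08535927e+00,  1.16313580e-03]), 'force': array([-0.6203506 ,  0.15110682, -0.87246002]), 'ft_torque': array([-0.06005993,  0.01950674,  0.03082906]), 'gripper_force': 19.99911265389528, 'width': 0.3833944453842691}
```

carry_out(increments=[1, -10, 0, 0, 0, 0, 2, -22, 0, 0, 0, 0, 2, -28, 0, 0, 0, 0, 2, -28, 0, 0, 0, 0, 2, -28, 0, 0, 0, 0, 2, -28, 0, 0, 0, 0, 2, -28, 0, 0, 0, 0, 2, -28, 0, 0, 0, 0, 1, -22, 0, 0, 0, 0, 1, -12, 0, 0, 0, 0, 0, -6, 0, 0, 0, 0, 0, 0, 0, 0, 0, 0, 0, 0, -10, 0, 0, 0, 0, 0, -20, 0, 0, 0, 0, 0, -20, 0, 0, 0, 0, 0, -15, 0, 0, 0, 0, 0, -10, 0, 0, 0, 0, 0, 0, 0, 0, 0, 0, 0, 0, 0, 0, 0])

```text
clock: 9.65
position: [0.511, -0.2601, 0.0952]
ee_rot: [0.582, 3.086, -0.0]
force: [-0.0, 0.1, -2.3]
width: 0.386
gripper_force: 20.0
```

```bash
python3 - <<'E'
from h import *
s=vision.get_image("scene")[:,:,::-1];t=vision.get_image("top")[:,:,::-1]
cv2.imwrite("pics/s2.png",np.hstack([cv2.resize(s[140:280,190:330],(400,400)),cv2.resize(t[130:250,330:450],(400,400))]))
E
```

```text
(no output)
```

View pics/s2.png

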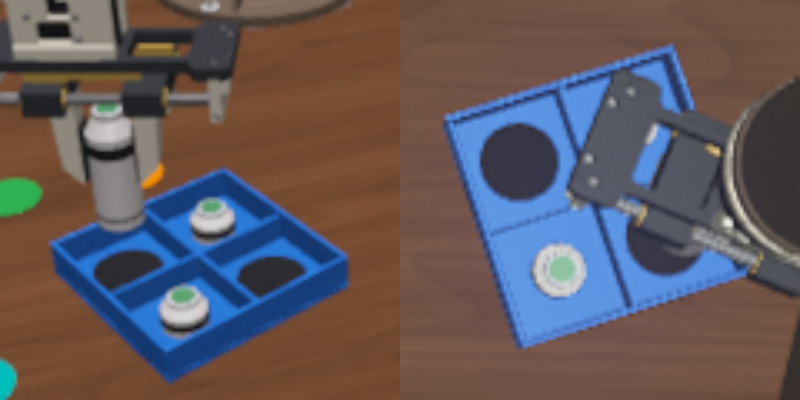

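The barrel hangs upright above the left/far empty cell (scene crop disc at (128,270)), heading onto its disc. I'll lower it, slowing near the end.

carry_out(increments=[0, 0, -8, 0, 0, 0, 0, 0, -12, 0, 0, 0, 0, 0, -10, 0, 0, 0, 0, 0, -7, 0, 0, 0, 0, 0, -4, 0, 0, 0, 0, 0, -2, 0, 0, 0, 0, 0, -2, 0, 0, 0, 0, 0, -1, 0, 0, 0, 0, 0, -1, 0, 0, 0, 0, 0, -1, 0, 0, 0, 0, 0, 0, 0, 0, 0, 0, 0, 0, 0, 0, 0])

```text
clock: 11.25
position: [0.5107, -0.2599, 0.0468]
ee_rot: [0.582, 3.087, 0.0]
force: [0.1, 0.4, -1.6]
width: 0.382
gripper_force: 20.0
```

carry_out(increments=[0, 0, -0.5, 0, 0, 0, 0, 0, -0.5, 0, 0, 0, 0, 0, -0.5, 0, 0, 0, 0, 0, 0, 0, 0, 0, 0, 0, 0, 0, 0, 0])

```text
clock: 11.88
position: [0.5108, -0.26, 0.0457]
ee_rot: [0.582, 3.087, 0.0]
force: [-2.6, 1.1, 6.0]
width: 0.386
gripper_force: 20.0
```

carry_out(increments=[0, 0, 0, 0, 0, 0, 0, 0, 0, 0, 0, 0, 0, 0, 0, 0, 0, 0, 0, 0, 0, 0, 0, 0, 0, 0, 0, 0, 0, 0, 0, 0, 0, 0, 0, 0, 0, 0, 0, 0, 0, 0, 0, 0, 0, 0, 0, 0], grip=0)

```text
clock: 12.88
position: [0.5107, -0.2599, 0.0452]
ee_rot: [0.582, 3.087, 0.0]
force: [-0.2, 0.0, -0.5]
width: 1.0
gripper_force: 0.0
```

carry_out(increments=[0, 0, 5, 0, 0, 0, 0, 0, 15, 0, 0, 0, 0, 0, 20, 0, 0, 0, 0, 0, 20, 0, 0, 0, 0, 0, 20, 0, 0, 0, 0, 0, 20, 0, 0, 0, 0, 0, 18, 0, 0, 0, 0, 0, 12, 0, 0, 0, -2, 10, 0, 0, 0, 0, -2, 20, 0, 0, 0, 0, -2, 28, 0, 0, 0, 0, -2, 28, 0, 0, 0, 0, -2, 28, 0, 0, 0, 0, -2, 28, 0, 0, 0, 0, -2, 28, 0, 0, 0, 0, -2, 28, 0, 0, 0, 0, -2, 28, 0, 0, 0, 0, -2, 28, 0, 0, 0, 0, -2, 28, 0, 0, 0, 0, -2, 28, 0, 0, 0, 0])

```text
clock: 15.38
position: [0.4851, 0.0523, 0.1745]
ee_rot: [-0.58, -3.086, 0.001]
force: [0.2, -0.4, 0.8]
width: 1.001
gripper_force: 0.0
```

carry_out(increments=[-4, 20, 0, 0, 0, 0, -2, 12, 0, 0, 0, 0, -1, 5, 0, 0, 0, 0, 0, 0, 0, 0, 0, 0, 0, 0, 0, 0, 0, 0])

```text
clock: 16.0
position: [0.4798, 0.0863, 0.1752]
ee_rot: [0.584, 3.087, -0.0]
force: [0.1, -0.8, 0.2]
width: 1.001
gripper_force: 0.0
```

```bash
python3 - <<'E'
from h import *
s=vision.get_image("scene")[:,:,::-1];t=vision.get_image("top")[:,:,::-1]
cv2.imwrite("pics/s3.png",np.hstack([cv2.resize(s[80:280,200:400],(400,400)),cv2.resize(t[130:250,330:450],(400,400))]))
E
```

```text
(no output)
```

View pics/s3.png

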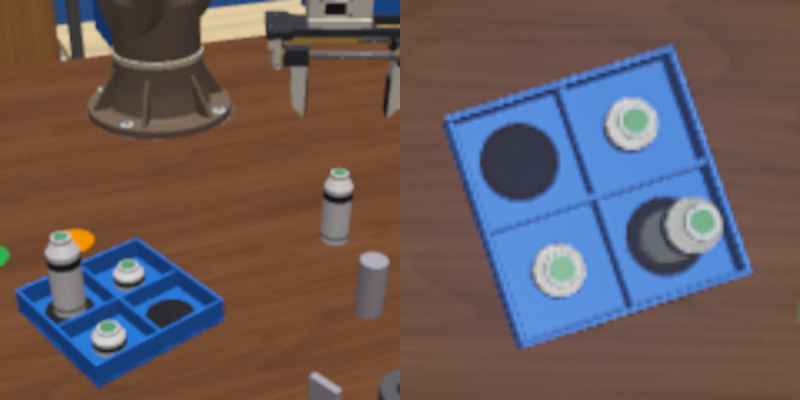

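The first one stands upright on the disc of its cell (scene crop (66,280)). Next I'll descend on the second, which is still standing at (337,205).

carry_out(increments=[0, 1, -8, 0, 0, 0, 0, 0, -18, 0, 0, 0, 0, 0, -20, 0, 0, 0, 0, 0, -20, 0, 0, 0, 0, 0, -20, 0, 0, 0, 0, 0, -20, 0, 0, 0, 0, 0, -15, 0, 0, 0, 0, 0, -9, 0, 0, 0, 0, 0, -5, 0, 0, 0, 0, 0, 0, 0, 0, 0, 0, 0, 0, 0, 0, 0])

```text
clock: 17.48
position: [0.48, 0.0881, 0.0407]
ee_rot: [0.582, 3.086, 0.001]
force: [-0.0, -0.0, -0.2]
width: 1.001
gripper_force: 0.0
```

carry_out(increments=[0, 0, 0, 0, 0, 0, 0, 0, 0, 0, 0, 0, 0, 0, 0, 0, 0, 0, 0, 0, 0, 0, 0, 0, 0, 0, 0, 0, 0, 0, 0, 0, 0, 0, 0, 0, 0, 0, 0, 0, 0, 0, 0, 0, 0, 0, 0, 0], grip=1, newtons=20)

```text
clock: 18.48
position: [0.4796, 0.088, 0.0402]
ee_rot: [-0.582, -3.087, 0.0]
force: [0.5, -0.8, -1.0]
width: 0.383
gripper_force: 20.0
```

carry_out(increments=[0, 0, 5, 0, 0, 0, 0, 0, 18, 0, 0, 0, 0, 0, 24, 0, 0, 0, 0, 0, 24, 0, 0, 0, 0, 0, 24, 0, 0, 0, 0, 0, 22, 0, 0, 0, 0, 0, 13, 0, 0, 0, 3, -10, 0, 0, 0, 0, 6, -20, 0, 0, 0, 0, 8, -24, 0, 0, 0, 0, 8, -24, 0, 0, 0, 0, 8, -24, 0, 0, 0, 0, 8, -24, 0, 0, 0, 0, 8, -24, 0, 0, 0, 0, 8, -24, 0, 0, 0, 0, 8, -24, 0, 0, 0, 0, 8, -24, 0, 0, 0, 0, 4, -14, 0, 0, 0, 0, 2, -8, 0, 0, 0, 0, 0, -2, 0, 0, 0, 0])

```text
clock: 20.98
position: [0.5584, -0.158, 0.1699]
ee_rot: [-0.582, -3.086, -0.0]
force: [0.4, 0.3, -3.2]
width: 0.383
gripper_force: 20.0
```

carry_out(increments=[0, 0, 0, 0, 0, 0, 0, 0, 0, 0, 0, 0, 0, 0, -10, 0, 0, 0, 0, 0, -20, 0, 0, 0, 0, 0, -20, 0, 0, 0, 0, 0, -15, 0, 0, 0, 0, 0, -10, 0, 0, 0, 0, 0, 0, 0, 0, 0, 0, 0, 0, 0, 0, 0])

```text
clock: 22.1
position: [0.5591, -0.1581, 0.0957]
ee_rot: [0.582, 3.086, 0.0]
force: [0.1, -0.4, -3.8]
width: 0.388
gripper_force: 20.0
```

carry_out(increments=[0, 0, -8, 0, 0, 0, 0, 0, -12, 0, 0, 0, 0, 0, -10, 0, 0, 0, 0, 0, -7, 0, 0, 0, 0, 0, -4, 0, 0, 0, 0, 0, -2, 0, 0, 0, 0, 0, -2, 0, 0, 0, 0, 0, -1, 0, 0, 0, 0, 0, -1, 0, 0, 0, 0, 0, -1, 0, 0, 0, 0, 0, 0, 0, 0, 0, 0, 0, 0, 0, 0, 0])

```text
clock: 23.6
position: [0.5587, -0.158, 0.0473]
ee_rot: [0.582, 3.087, 0.0]
force: [-1.0, 0.5, -3.2]
width: 0.387
gripper_force: 20.0
```

carry_out(increments=[0, 0, -0.5, 0, 0, 0, 0, 0, -0.5, 0, 0, 0, 0, 0, -0.5, 0, 0, 0, 0, 0, 0, 0, 0, 0, 0, 0, 0, 0, 0, 0])

```text
clock: 24.22
position: [0.5588, -0.158, 0.0462]
ee_rot: [0.582, 3.087, 0.0]
force: [-2.3, 0.1, 5.0]
width: 0.385
gripper_force: 20.0
```

Contact is made at 5 N. I'll release and retreat.

carry_out(increments=[0, 0, 0, 0, 0, 0, 0, 0, 0, 0, 0, 0, 0, 0, 0, 0, 0, 0, 0, 0, 0, 0, 0, 0, 0, 0, 0, 0, 0, 0, 0, 0, 0, 0, 0, 0, 0, 0, 0, 0, 0, 0, 0, 0, 0, 0, 0, 0], grip=0)

```text
clock: 25.22
position: [0.5587, -0.158, 0.0458]
ee_rot: [0.582, 3.087, 0.0]
force: [-0.6, 0.6, -0.2]
width: 0.996
gripper_force: 0.0
```

carry_out(increments=[0, 0, 5, 0, 0, 0, 0, 0, 15, 0, 0, 0, 0, 0, 20, 0, 0, 0, 0, 0, 20, 0, 0, 0, 0, 0, 20, 0, 0, 0, 0, 0, 20, 0, 0, 0, 0, 0, 20, 0, 0, 0, 0, 0, 20, 0, 0, 0, -5, 20, 0, 0, 0, 0, -5, 25, 0, 0, 0, 0, -5, 25, 0, 0, 0, 0, -5, 25, 0, 0, 0, 0, -5, 25, 0, 0, 0, 0, -5, 25, 0, 0, 0, 0, -5, 25, 0, 0, 0, 0, -5, 15, 0, 0, 0, 0, 0, 0, 0, 0, 0, 0, 0, 0, 0, 0, 0, 0])

```text
clock: 27.48
position: [0.5187, 0.0262, 0.1857]
ee_rot: [0.583, 3.087, -0.001]
force: [0.2, 0.2, -0.1]
width: 0.997
gripper_force: 0.0
```

```bash
python3 - <<'E'
from h import *
s=vision.get_image("scene")[:,:,::-1];t=vision.get_image("top")[:,:,::-1]
cv2.imwrite("pics/s4.png",np.hstack([cv2.resize(s[130:280,180:330],(400,400)),cv2.resize(t[130:250,330:450],(400,400))]))
E
```

```text
(no output)
```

View pics/s4.png

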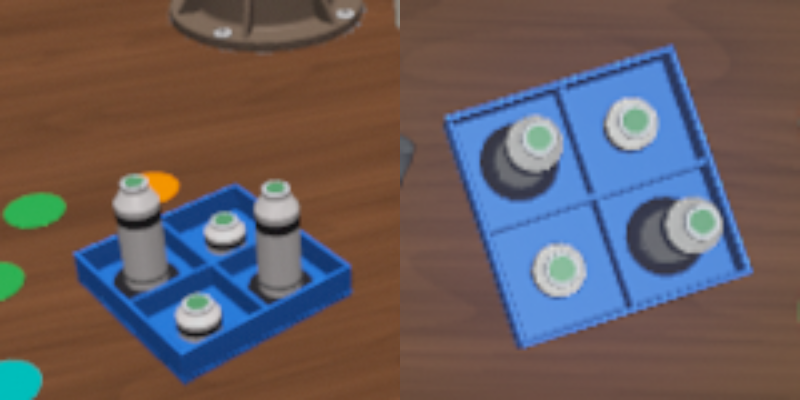

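Both tall objectives stand upright and centred on the discs of their own cells (scene crop (143,240) and (278,245)), and the gripper is clear.

```bash
python3 -c "
from cell import arm
print(arm.sign_off())"
```

```text
the job is handed in; nothing more can be done
None
```

Both tall objectives now stand upright, nose up, each on the disc of its own cell in the blue tray; the job was handed in at about 27.6 s of the 64 s allowed.

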